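Build a firebrick heat shield in running bond

ROBOT

A 7-joint arm with a two-finger parallel gripper is mounted at the origin on a cart in front of the work surface, level with it; the furniture and walls round the work are solid. World frame = base frame: x ahead of the robot, y to its left, z up, the work surface at z = 0. Lengths are in m, angles in rad, forces in N, time in s.
With the tool pointing down it reaches from about 0.425 to 0.875 m from the base axis. Payload 8.4 kg.
Tool frame: the origin (TCP) lies midway between the tips of the shut fingers; the grasp point (between the pads) lies 19 mm behind it (r.tcp_to_grasp is the distance from the TCP to the grasp point, in m); z points along the fingers, y is the direction in which the jaws open and shut (so a half turn about z gives the same grasp; the last joint's range is limited). The gripper opens to 85 mm and grips with 20 to 120 N. Pads are 22 mm wide; open, the fingers measure 114 mm over their backs; the gripper's body (76 mm by 85 mm) begins 54 mm behind the grasp point. The pads swing forward as they close: fully open they stand 13 mm farther back than shut.
Start: joints at [1.092, 0.333, 0.04, 1.465, -0.013, 1.343, -0.059], TCP at [0.241, -0.604, 0.209] pointing down, gripper open.
Joint ranges: [-2.58, 2.58], [-0.38, 2.09], [-1.3, 1.39], [0.25, 2.4], [-1.5, 4.64], [0.08, 2.09], [-2.65, 2.65]. Speed limits (rad/s): [2.22, 2.22, 2.79, 2.79, 3.14, 3.14, 3.14].

INTERFACE

Orientations are given as a unit quaternion [w, x, y, z].
In Python, from bench import r, optics gives the robot as it stands. Calls block until the motion is done:
- r.reach(position, orientation): joint-space move of the TCP to a pose.
- r.move_straight(position, rot=None, velocity=0.15): straight line of the TCP; rot=None keeps the orientation; velocity is the mean speed in m/s.
- r.move_joints(angles): joint-space move.
- r.release() and r.clamp(grip_force=None): open the fingers fully, or close them until they stop; grip_force is the grip in N (None keeps the last).
- r.sleep(seconds).
- r.ik(position, orientation): joint angles nearest the present ones, or None.
- r.get_state(): the state.
- optics.snapshot(name): name is "scene" or "side" or "wrist"; returns a dict with "frame" (480x640x3 uint8, red, green, blue), "camera_matrix" (3x3 intrinsics, pixels), "cam_to_world" (4x4, takes a point from camera to world coordinates). Camera axes: x right, y down, z forward; pixel columns grow to the right and rows downward; lengths in m; the calibration is good to about 2 mm. A picture is of the moment at which its call begins. There is no depth.
A pose or a line that the arm cannot do raises r.Unreachable and nothing moves.
- r.job_done(): hands the job in, once; it reports no verdict.
The state is a dict: "t": time; "qpos": joint angles; "qd": joint speeds; "tau": joint torques, N m; "position": TCP position; "tool_rot": TCP orientation; "force": force on the tool from outside, world axes, zero at the start; "wrist_torque": the same for the moment, N m; "grip_width": finger opening in m.
Only numpy, scipy, OpenCV 4.12 (cv2) and the standard library are available. Lean on these libraries where they do the work, as an engineer would, in place of code of your own. Each camera call takes 0.05 s, during which the arm holds its last target. There are 200 camera calls.

TASK

Finish the small firebrick heat shield on the steel base plate, two courses high in running bond: first butt one full brick from the sloping rack end to end against the brick already laid, then lay the other full brick flat on top, centred across that joint, and close the top course with a half brick at each end so that both ends finish flush. All joints closed up to a few millimetres, all bricks flat and in line, none on edge; leave the laid brick where it is and do not disturb the other things on the table.

Things in the scene. Friction and masses are not known exactly. Their poses are not given: they have to be found in the camera images.
- laid_brick_c (a point): firebrick already laid on the base plate, loose: 112 (its x) x 56 (its y) x 44 mm (its z); origin at its centre, z up; its x axis points along the wall toward the empty half of the plate, y is across the wall
- plate_top (a point): centre of the top face of the fixed steel base plate, 280 (its x, along the wall) x 100 x 8 mm thick; z up, its top lies 8 mm over the table; the laid brick covers about half of it, on its -x side
- rack_mid (a point): fixed blue sloping rack, its deck 150 mm along the slope and 240 mm wide (its y), rising at 25 degrees toward its +x (to the robot's left); origin in the middle of the deck's upper face, 45 mm over the table; axes level; a 15 mm lip at the low end and low 12 mm ribs along both sides and the middle, between which the two full bricks lie
- full_brick_1_c (a point): loose cream firebrick, 112 (its x) x 56 (its y) x 44 mm (its z), 0.15 to 0.3 kg; origin at its centre; starts lying on its large face on the sloping rack, its x running up the slope, its z square to the slope; interchangeable with the other full brick; at least 25 mm free beside its long sides
- full_brick_2_c (a point): loose cream firebrick, 112 (its x) x 56 (its y) x 44 mm (its z), 0.15 to 0.3 kg; origin at its centre; starts lying on its large face on the sloping rack, its x running up the slope, its z square to the slope; interchangeable with the other full brick; at least 25 mm free beside its long sides
- half_brick_1_c (a point): loose cream half firebrick, 56 x 56 mm square and 44 mm tall (its z), 0.08 to 0.15 kg; origin at its centre; starts flat on the table turned up to 0.65 rad either way, in front of the base plate; the tin stands about 10 mm from its -x side; its +y and -y sides are free
- half_brick_2_c (a point): loose cream half firebrick, 56 x 56 mm square and 44 mm tall (its z), 0.08 to 0.15 kg; origin at its centre; starts flat on the table turned up to 0.65 rad either way, to the right of the base plate; the tape roll lies about 10 mm from its +x side; its +y and -y sides are free
- tin_c (a point): small olive tin box, 73 x 103 x 33 mm tall; origin at its centre; standing on the table close to half brick 1, on the robot's side of it; loose, to be left alone
- tape_roll_c (a point): roll of masking tape lying flat, 94 mm across, 25 mm tall; origin at its centre; close to half brick 2, on its far side; loose, to be left alone
- oil_c (a point): cream bottle with a red nozzle, 38 x 62 x 150 mm tall; origin at mid-height; loose, to be left alone
- black_can_c (a point): black bottle with a white nozzle, 66 mm across, 188 mm tall; origin at mid-height; behind the base plate; loose, to be left alone
- tube_tub_c (a point): striped card tube, 51 mm across, 116 mm tall; origin at mid-height; behind the base plate; loose, to be left alone
- blue_tub_c (a point): blue and white tub, 69 mm across, 69 mm tall; origin at mid-height; behind the base plate; loose, to be left alone
Things that resemble listed ones, but are neither listed nor needed, are in the scene too. What is shaped like the part that bears full_brick_1_c but pink is not meant.

How it is judged:
By the outcome, as a careful person would: the job done as asked, in the order asked, and still so for the second after the job is handed in, with the robot touching nothing.
It also fails if it takes over 72 s, if anything falls off the work surface, if the arm or the gripper's body presses on something with over 40 N, if the wrist force passes 120 N, or if a joint passes its speed limit or range.

## Working session

There is one attempt and no reset: what is moved stays moved. The work goes in short steps, each a Python script; the robot and the scene stay as the last script left them, time stands still between calls to the robot, and variables do not carry over. Pictures are saved under pics/ and viewed, about 8 in all and at most 12, crops included, and the job is handed in when it is done.

```bash
ls; mkdir -p pics; python3 - <<'E'
from bench import r, optics
import cv2,numpy as np
for n in ("scene","side"):
    s=optics.snapshot(n); cv2.imwrite(f"pics/{n}0.png",s["frame"][:,:,::-1])
    np.savez(f"pics/{n}0.npz",**s); print(n,s["camera_matrix"].round(1).tolist(),s["cam_to_world"].round(4).tolist())
print(r.get_state(), r.tcp_to_grasp)
E
```

```text
pics
scene [[452.5, 0.0, 324.0], [0.0, 452.5, 237.7], [0.0, 0.0, 1.0]] [[-0.8831, -0.3593, 0.3016, 0.1497], [-0.4688, 0.7006, -0.5379, 0.7275], [-0.0181, -0.6165, -0.7872, 1.13], [0.0, 0.0, 0.0, 1.0]]
side [[461.1, 0.0, 328.2], [0.0, 461.1, 239.7], [0.0, 0.0, 1.0]] [[0.9988, 0.0144, -0.0459, 0.6315], [0.0481, -0.3484, 0.9361, -1.1377], [-0.0025, -0.9372, -0.3487, 0.5384], [0.0, 0.0, 0.0, 1.0]]
{'t': 0.1, 'qpos': array([ 1.09180815,  0.33382962,  0.03987019,  1.46619464, -0.01336946,
        1.34330761, -0.05851256]), 'qd': array([-0.0007806 , -0.00083034,  0.0005608 , -0.00310536,  0.00117138,
       -0.00011795,  0.00102934]), 'tau': array([ 4.95898319e-03, -6.60021758e+01,  1.37102600e+00, -4.06468606e+01,
        1.70966150e-02,  9.06294939e-03, -5.66538995e-05]), 'position': array([ 0.24076787, -0.60327631,  0.20851129]), 'tool_rot': array([-7.09072311e-04,  9.82025707e-01,  1.88745777e-01, -2.00682877e-04]), 'force': array([0.4511863 , 0.27887935, 1.1070864 ]), 'wrist_torque': array([-0.0263809 ,  0.02846944, -0.04496401]), 'grip_width': 0.08548411842506239} 0.0187
```

View pics/scene0.png

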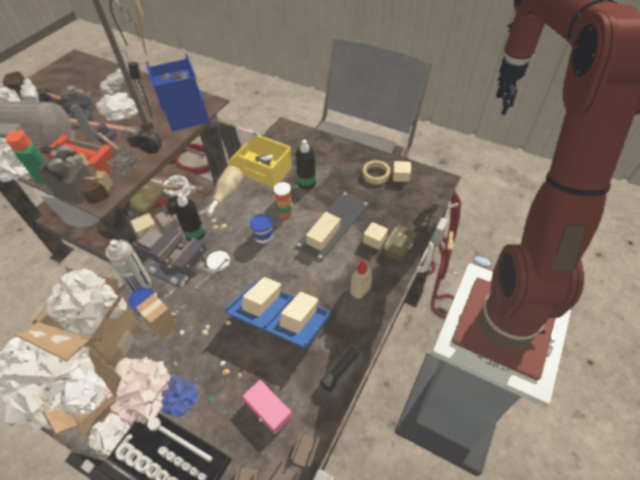

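View pics/side0.png

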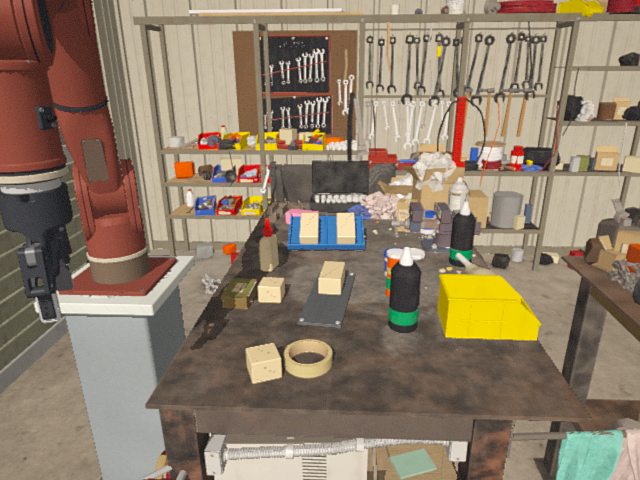

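The scene image shows:
- **Rack:** blue, at (278,313), with two cream bricks at (262,297) and (299,313).
- **Laid brick:** (323,231), on the grey plate. The empty half of the plate is toward (350,208).
- **Half bricks:** half 1 at (375,235) by the tin (400,243), half 2 at (402,171) by the tape roll (376,172).
- **Lookalikes:** a pink brick at (267,407), rejected because of its colour, and a second black bottle at (187,215).

Next I fit box silhouettes of known size in both fixed views.

```bash
cat > h.py <<'E'
import numpy as np, cv2
from scipy.spatial.transform import Rotation as R
from scipy.optimize import minimize
FULL=np.array([.112,.056,.044]); HALF=np.array([.056,.056,.044])
def load(n): return dict(np.load(f"pics/{n}.npz"))
def proj(s,P):
    T=np.linalg.inv(s["cam_to_world"]); c=np.atleast_2d(P)@T[:3,:3].T+T[:3,3]
    u=c@s["camera_matrix"].T; return u[:,:2]/u[:,2:]
def onplane(s,uv,z):
    d=s["cam_to_world"][:3,:3]@np.linalg.solve(s["camera_matrix"],[*uv,1]); o=s["cam_to_world"][:3,3]
    return o+d*(z-o[2])/d[2]
def corners(size,p,rot):
    g=np.array(np.meshgrid([-.5,.5],[-.5,.5],[-.5,.5])).reshape(3,-1).T*size
    return rot.apply(g)+p
def cream(s):
    h=cv2.cvtColor(s["frame"],cv2.COLOR_RGB2HSV).astype(int)
    return ((h[...,0]>12)&(h[...,0]<30)&(h[...,1]>35)&(h[...,1]<150)&(h[...,2]>120)).astype(np.uint8)
def polymask(s,size,p,rot,shape):
    q=cv2.convexHull(proj(s,corners(size,p,rot)).astype(np.float32))
    m=np.zeros(shape,np.uint8); cv2.fillConvexPoly(m,np.round(q*16).astype(np.int32),255,cv2.LINE_AA,4); return m/255.
def fit(views,size,pose,x0,sc=(.01,.01,.1),pad=12):
    """pose(x)->(p,rot); minimise silhouette XOR over views"""
    prep=[]
    for s,ref in views:
        m=ref; n,l,st,_=cv2.connectedComponentsWithStats(m)
        q=proj(s,pose(x0)[0])[0]; win=polymask(s,size,*pose(x0),m.shape)>.3
        ids=l[win]; ids=ids[ids>0]
        k=np.bincount(ids).argmax(); mm=(l==k).astype(np.uint8)
        mm=cv2.morphologyEx(mm,cv2.MORPH_CLOSE,np.ones((7,7)))
        cs,_=cv2.findContours(mm,cv2.RETR_EXTERNAL,cv2.CHAIN_APPROX_NONE); cv2.drawContours(mm,cs,-1,1,-1)
        prep.append((s,mm.astype(float)))
    def cost(x): return sum(np.abs(polymask(s,size,*pose(x),m.shape)-m).sum()/m.sum() for s,m in prep)
    best=None
    for _ in range(2):
        x0=np.asarray(x0,float); sim=np.vstack([x0]+[x0+np.eye(len(x0))[i]*sc[i] for i in range(len(x0))])
        o=minimize(cost,x0,method="Nelder-Mead",options=dict(initial_simplex=sim,xatol=1e-5,fatol=1e-5,maxiter=400)); x0=o.x
    return o.x,[round(np.abs(polymask(s,size,*pose(o.x),m.shape)-m).sum()/m.sum(),3) for s,m in prep]
def flat(zc): return lambda x:(np.array([x[0],x[1],zc]),R.from_euler("z",x[2]))
E
python3 - <<'E'
from h import *
a,b=load("scene0"),load("side0")
print([b2[3].shape for b2 in [cv2.connectedComponentsWithStats(cream(a))]])
pts={"laid":((323,229),.052),"h1":((376,230),.044),"h2":((402,167),.044),"f1":((262,293),.08),"f2":((299,308),.08),"tin":((400,240),.033),"tape":((376,170),.025),"oil":((361,280),.07),"can":((305,165),.1),"tube":((284,200),.06),"btub":((262,228),.04),"p_a":((316,258),.008),"p_b":((297,245),.008),"p_c":((346,194),.008),"p_d":((367,205),.008),"rl":((228,309),.02),"r2":((312,343),.02),"r3":((330,315),.05),"r4":((249,280),.05)}
X={k:onplane(a,*v) for k,v in pts.items()}
for k,v in X.items(): print(k,v.round(3),proj(b,v).round(0))
va,vb=(a,cream(a)),(b,cream(b))
yaw=np.arctan2(*(X["p_c"]+X["p_d"]-X["p_a"]-X["p_b"])[1::-1]); print("plate yaw",yaw)
for nm,size,z,y0 in (("laid",FULL,.03,yaw),("h1",HALF,.022,0),("h2",HALF,.022,0)):
    for y in ([y0] if nm=="laid" else [-.4,0,.4]):
        for V in ([va,vb],[va],[vb]):
            print(nm,len(V),*[t for t in fit(V,size,flat(z),[*X[nm][:2],y])])
E
```

```text
[(341, 2)]
laid [ 0.581 -0.038  0.052] [[330. 267.]]
h1 [ 0.437 -0.114  0.044] [[270. 282.]]
h2 [ 0.471 -0.412  0.044] [[262. 351.]]
f1 [0.612 0.254 0.08 ] [[344. 222.]]
f2 [0.5   0.247 0.08 ] [[308. 222.]]
tin [ 0.359 -0.12   0.033] [[239. 286.]]
tape [ 0.552 -0.377  0.025] [[307. 350.]]
oil [0.395 0.088 0.07 ] [[267. 243.]]
can [ 0.744 -0.218  0.1  ] [[400. 282.]]
tube [ 0.747 -0.081  0.06 ] [[395. 272.]]
btub [0.758 0.037 0.04 ] [[395. 261.]]
p_a [0.564 0.041 0.008] [[325. 270.]]
p_b [0.641 0.025 0.008] [[352. 273.]]
p_c [ 0.602 -0.24   0.008] [[335. 322.]]
p_d [ 0.517 -0.227  0.008] [[298. 318.]]
rl [0.695 0.314 0.02 ] [[368. 234.]]
r2 [0.438 0.295 0.02 ] [[291. 235.]]
r3 [0.426 0.214 0.05 ] [[284. 235.]]
r4 [0.681 0.221 0.05 ] [[365. 235.]]
plate yaw -1.7323969470796472
laid 2 [ 0.54971797 -0.05025201 -2.64445621] [np.float64(0.992), np.float64(0.699)]
laid 1 [ 0.52825849  0.09648189 -2.16592717] [np.float64(0.988)]
laid 1 [ 0.55004378 -0.04965376 -2.65255686] [np.float64(0.699)]
h1 2 [ 0.43795442 -0.11244007 -0.01350219] [np.float64(0.464), np.float64(0.087)]
h1 1 [ 0.43412897 
[... 444 characters left out ...]
loat64(0.44)]
h1 1 [ 0.43727863 -0.11179488  0.30618049] [np.float64(0.166)]
h2 2 [ 0.47281635 -0.41380919  0.35612975] [np.float64(0.996), np.float64(0.074)]
h2 1 [ 0.47315978 -0.42247098  0.42963668] [np.float64(0.996)]
h2 1 [ 0.47286634 -0.41404509  0.35327035] [np.float64(0.074)]
h2 2 [ 0.4730881  -0.4142093   0.36535737] [np.float64(0.996), np.float64(0.074)]
h2 1 [ 0.47332969 -0.42257389  0.42533924] [np.float64(0.996)]
h2 1 [ 0.47293331 -0.41399261  0.36558949] [np.float64(0.073)]
h2 2 [ 0.47290994 -0.41372263  0.3633802 ] [np.float64(0.996), np.float64(0.073)]
h2 1 [ 0.47350251 -0.42232579  0.43065126] [np.float64(0.996)]
h2 1 [ 0.47290248 -0.41393625  0.36138837] [np.float64(0.073)]
```

Coarse positions agree with the reach and the stated sizes. Next is a wrist view over the plate.

```bash
cat >> h.py <<'E'
def quat(jaw,down=(0,0,-1)):
    z=np.array(down,float); z/=np.linalg.norm(z); y=np.array(jaw,float); y-=z*(y@z); y/=np.linalg.norm(y)
    q=R.from_matrix(np.c_[np.cross(y,z),y,z]).as_quat(); return q[[3,0,1,2]]
def best(r,pos,jaw,down=(0,0,-1)):
    """of the two half-turn-equivalent grasps, the one with the last joint nearer mid-range"""
    o=[(abs(q[6]),k) for k in (1,-1) if (q:=r.ik(pos,quat(np.array(jaw)*k,down))) is not None]
    if not o: raise ValueError("no ik")
    return quat(np.array(jaw)*min(o)[1],down)
def shot(optics,cam,name):
    s=optics.snapshot(cam); cv2.imwrite(f"pics/{name}.png",s["frame"][:,:,::-1]); np.savez(f"pics/{name}.npz",**s); return s
E
python3 - <<'E'
from bench import r, optics
from h import *
y=-1.73; jaw=[-np.sin(y),np.cos(y),0]
p=[.56,-.08,.32]; q=best(r,p,jaw); t0=r.get_state()["t"]
r.reach(p,q); s=shot(optics,"wrist","w1"); st=r.get_state(); print(st["t"]-t0,st["position"],st["qpos"].round(2)); print(s["camera_matrix"].round(1).tolist(),s["cam_to_world"].round(3).tolist())
E
```

```text
2.275 [ 0.55982895 -0.08141348  0.31963476] [ 0.53  0.17 -0.53  1.47  0.08  1.53 -0.16]
[[339.6, 0.0, 313.3], [0.0, 339.6, 239.6], [0.0, 0.0, 1.0]] [[0.987, -0.154, -0.047, 0.572], [-0.161, -0.945, -0.286, -0.009], [0.0, 0.29, -0.957, 0.484], [0.0, 0.0, 0.0, 1.0]]
```

View pics/w1.png

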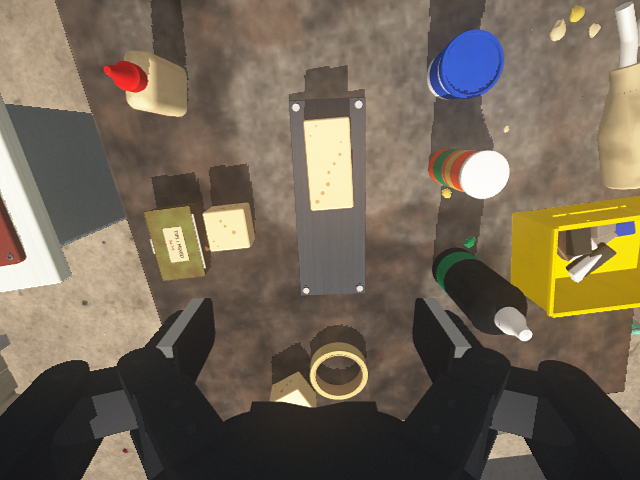

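The wrist view shows the laid brick at (329,163) on the plate (290–366, 95–295), half 1 at (230,227) beside the tin (175,240), and half 2 at (293,388) beside the tape roll (338,375). Next I fit the bricks from this view and take a rack view.

```bash
python3 - <<'E'
from bench import r, optics
from h import *
s=load("w1"); V=[(s,cream(s))]
cv2.imwrite("pics/m.png",V[0][1]*255)
for nm,size,z,x0 in (("laid",FULL,.03,[.575,-.035,-1.73]),("h1",HALF,.022,[.438,-.112,0]),("h1",HALF,.022,[.438,-.112,.2])):
    print(nm,*fit(V,size,flat(z),x0))
for uv in ((290,96),(366,97),(365,294),(301,295)): print("plate",onplane(s,uv,.008).round(4))
print("tin",onplane(s,(175,240),.033), "tape",onplane(s,(338,373),.025),"h2",onplane(s,(295,390),.044))
y=-1.7; p=[.55,.20,.36]; q=best(r,p,[-np.sin(y),np.cos(y),0])
r.reach(p,q); shot(optics,"wrist","w2"); print(r.get_state()["t"],r.get_state()["qpos"].round(2))
E
```

```text
laid [ 0.58530458 -0.0462544  -1.65126542] [np.float64(0.041)]
h1 [ 0.43688242 -0.10962268 -0.00977626] [np.float64(0.075)]
h1 [ 0.43676075 -0.10950407 -0.01210653] [np.float64(0.075)]
plate [0.5503 0.0458 0.008 ]
plate [0.6476 0.0287 0.008 ]
plate [ 0.6134 -0.2507  0.008 ]
plate [ 0.5158 -0.2365  0.008 ]
tin [ 0.36033726 -0.11370439  0.033     ] tape [ 0.55285541 -0.37345921  0.025     ] h2 [ 0.48282461 -0.3788134   0.044     ]
3.5167 [ 0.18  0.24 -0.74  1.34  0.16  1.63 -0.67]
```

View pics/w2.png

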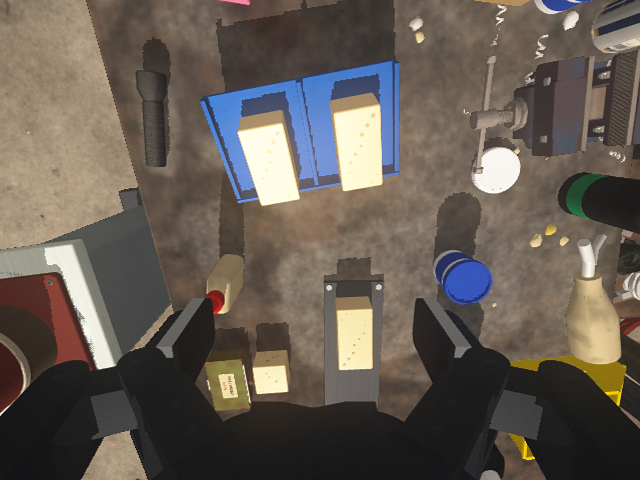

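The second wrist view shows both rack bricks, at (268,157) and (358,142), with the oil bottle at (226,283) nearby. The pink brick is at the top edge (235,0) and is rejected. Next I fit the rack bricks, and the laid brick and half 1 jointly.

```bash
python3 - <<'E'
from h import *
w1,w2,b=load("w1"),load("w2"),load("side0"); M=lambda s:(s,cream(s))
a=np.radians(25)
slope=lambda x:(np.array(x[:3]),R.from_euler("z",x[3])*R.from_euler("y",-a))
for nm,x0 in (("f1",[.612,.25,.06,1.5]),("f2",[.50,.245,.06,1.5])):
    for V in ([w2],[w2,b]):
        x,c=fit([M(v) for v in V],FULL,slope,x0,(.01,.01,.01,.1)); print(nm,x.round(4),c)
for V in ([w2],[w1,w2]): print("laid",*fit([M(v) for v in V],FULL,flat(.03),[.585,-.046,-1.67])); print("h1",*fit([M(v) for v in V],HALF,flat(.022),[.437,-.11,-.01]))
for uv,z in (((203,98),.0767),((397,63),.0767),((239,201),.0133),((398,172),.0133)): print(onplane(w2,uv,z).round(4))
for uv in ((325,276),(383,276),(382,400),(325,400)): print("plate",onplane(w2,uv,.008).round(4))
E
```

```text
f1 [0.5777 0.2234 0.337  1.0568] [np.float64(0.53)]
f1 [0.6182 0.2524 0.0588 1.6003] [np.float64(0.869), np.float64(0.21)]
f2 [0.5051 0.2455 0.0611 1.7006] [np.float64(1.068)]
f2 [0.5031 0.2489 0.0582 1.6427] [np.float64(1.072), np.float64(0.22)]
laid [ 0.58550684 -0.04747426 -1.63870307] [np.float64(0.061)]
h1 [ 0.43674847 -0.11004556 -0.10159826] [np.float64(0.098)]
laid [ 0.58546825 -0.04630349 -1.64812371] [np.float64(0.041), np.float64(0.063)]
h1 [ 0.43705554 -0.10937625 -0.06444928] [np.float64(0.08), np.float64(0.104)]
[0.4331 0.3332 0.0767]
[0.6706 0.3408 0.0767]
[0.4367 0.1927 0.0133]
[0.6789 0.2045 0.0133]
plate [0.5513 0.0511 0.008 ]
plate [0.6457 0.0386 0.008 ]
plate [ 0.626  -0.2095  0.008 ]
plate [ 0.5212 -0.1956  0.008 ]
```

```bash
python3 - <<'E'
from h import *
w2=load("w2"); h=cv2.cvtColor(w2["frame"],cv2.COLOR_RGB2HSV)
for u,v in ((275,190),(270,160),(262,122),(358,101),(358,150),(365,175),(290,150),(377,150),(350,335),(353,302),(270,356),(300,230),(270,210)): print((u,v),h[v,u])
m=cream(w2)
print(cv2.connectedComponentsWithStats(m)[2][[i for i,t in enumerate(cv2.connectedComponentsWithStats(m)[2]) if t[4]>300]])
E
```

```text
(275, 190) [ 28  24 255]
(270, 160) [ 26  44 254]
(262, 122) [ 18  97 173]
(358, 101) [ 17  98 166]
(358, 150) [ 27  36 254]
(365, 175) [ 27  41 254]
(290, 150) [ 17 107 160]
(377, 150) [ 26  48 254]
(350, 335) [ 24  65 250]
(353, 302) [ 18 104 147]
(270, 356) [ 19 106 144]
(300, 230) [ 14  84 139]
(270, 210) [ 14  94 128]
[[     0      0    640    480 226051]
 [     0      0    138    249  26605]
 [   474      0     58     20    415]
 [   441      5     45     41    458]
 [   626     49     14     96    379]
 [   484     56     20     55    381]
 [   581     56     25     95    670]
 [   238     93    289    282  26602]
 [   457     93     25     35    322]
 [   474    104     54     70   1075]
 [   201    137     23     30    361]
 [   479    229    156    135   9474]
 [   206    254     38     60   1260]
 [   335    296     38     75   2632]
 [   131    304     43     47    394]
 [   252    350     38     45   1447]
 [   205    359     46     52   1795]
 [    81    430     67     50   2100]]
```

```bash
python3 - <<'E'
s=open("h.py").read()
i=s.index("    return ((h[...,0]>12)"); j=s.index("\n",i)
s=s[:i]+"    m=((h[...,0]>=16)&(h[...,0]<36)&(h[...,1]>12)&(h[...,1]<150)&(h[...,2]>138)).astype(np.uint8)\n    return cv2.morphologyEx(m,cv2.MORPH_OPEN,np.ones((3,3)))"+s[j:]
open("h.py","w").write(s)
E
python3 - <<'E'
from h import *
w1,w2,b=load("w1"),load("w2"),load("side0"); M=lambda s:(s,cream(s))
a=np.radians(25)
slope=lambda x:(np.array(x[:3]),R.from_euler("z",x[3])*R.from_euler("y",-a))
o=w2["frame"][:,:,::-1].copy()
for nm,x0 in (("f1",[.612,.25,.06,1.5]),("f2",[.50,.245,.06,1.5])):
    for V in ([w2],[w2,b]):
        x,c=fit([M(v) for v in V],FULL,slope,x0,(.01,.01,.01,.1)); print(nm,x.round(4),c)
    cv2.polylines(o,[cv2.convexHull(proj(w2,corners(FULL,*slope(x))).astype(np.float32)).astype(np.int32)],True,(0,0,255),1)
for V in ([w1],[w2],[w1,w2]):
    x,c=fit([M(v) for v in V],FULL,flat(.03),[.585,-.046,-1.67]);print("laid",x,c); y,c=fit([M(v) for v in V],HALF,flat(.022),[.437,-.11,-.01]);print("h1",y,c)
for x,S,z in ((x,FULL,.03),(y,HALF,.022)): cv2.polylines(o,[cv2.convexHull(proj(w2,corners(S,*flat(z)(x))).astype(np.float32)).astype(np.int32)],True,(0,0,255),1)
cv2.imwrite("pics/o.png",np.vstack([cv2.resize(o[60:210,190:410],None,fx=2,fy=2),cv2.resize(o[270:420,200:420],None,fx=2,fy=2)]))
E
```

```text
f1 [0.619  0.2535 0.0392 1.615 ] [np.float64(0.027)]
f1 [0.6169 0.2533 0.0545 1.5998] [np.float64(0.066), np.float64(0.249)]
f2 [0.499  0.2479 0.0428 1.6162] [np.float64(0.038)]
f2 [0.5021 0.2477 0.0552 1.6451] [np.float64(0.074), np.float64(0.257)]
laid [ 0.58546544 -0.04612279 -1.65128544] [np.float64(0.048)]
h1 [ 0.43717217 -0.10936973 -0.04698546] [np.float64(0.1)]
laid [ 0.58569935 -0.04763339 -1.63067565] [np.float64(0.088)]
h1 [ 0.43645495 -0.10995203 -0.17321766] [np.float64(0.169)]
laid [ 0.58576607 -0.04590757 -1.64287282] [np.float64(0.05), np.float64(0.091)]
h1 [ 0.43644546 -0.10920723 -0.13955993] [np.float64(0.111), np.float64(0.176)]
```

View pics/o.png

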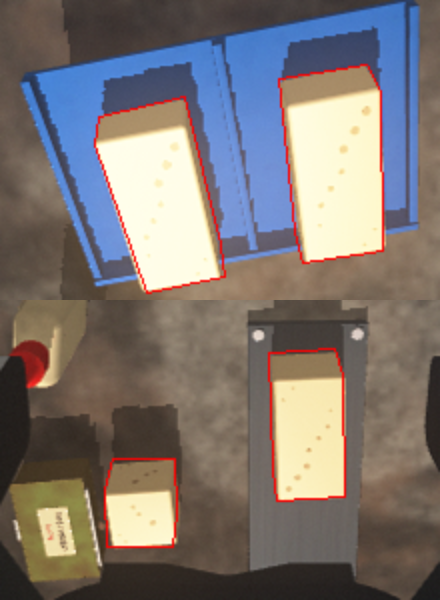

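The overlay outlines match all the bricks, but height along the viewing ray is weakly determined. One closer view of the rack will fix it.

```bash
python3 - <<'E'
from bench import r, optics
from h import *
st=r.get_state(); r.move_straight([.555,.13,.2],None,.3); w3=shot(optics,"wrist","w3"); print(r.get_state()["t"])
w2=load("w2"); M=lambda s:(s,cream(s)); a=np.radians(25)
slope=lambda x:(np.array(x[:3]),R.from_euler("z",x[3])*R.from_euler("y",-a))
slz=lambda x:(np.array([x[0],x[1],.0595]),R.from_euler("z",x[2])*R.from_euler("y",-a))
for nm,x0 in (("f1",[.617,.253,.06,1.61]),("f2",[.50,.248,.06,1.61])):
    for V in ([w3],[w2,w3]):
        x,c=fit([M(v) for v in V],FULL,slope,x0,(.01,.01,.01,.1)); print(nm,x.round(4),c)
        x,c=fit([M(v) for v in V],FULL,slz,[x[0],x[1],x[3]]); print(nm,"z fixed",x.round(4),c)
E
```

```text
4.3
f1 [0.6191 0.2557 0.0439 1.619 ] [np.float64(0.015)]
f1 z fixed [0.6163 0.2561 1.6018] [np.float64(0.049)]
f1 [0.619  0.254  0.0424 1.6186] [np.float64(0.034), np.float64(0.025)]
f1 z fixed [0.6162 0.2558 1.6086] [np.float64(0.094), np.float64(0.051)]
f2 [0.494  0.2553 0.0374 1.6444] [np.float64(0.077)]
f2 z fixed [0.4997 0.2491 1.6766] [np.float64(0.126)]
f2 [0.4995 0.2501 0.051  1.6175] [np.float64(0.075), np.float64(0.095)]
f2 z fixed [0.5018 0.2485 1.6161] [np.float64(0.075), np.float64(0.131)]
```

```bash
cat >> h.py <<'E'
A25=np.radians(25)
def pick_rack(r,x,y,yaw,zc=.0595,back=.018,force=45):
    rot=R.from_euler("z",yaw)*R.from_euler("y",-A25); n=rot.apply([0,0,1]); jaw=rot.apply([0,1,0]); c=np.array([x,y,zc])
    q=best(r,c+n*.09,jaw,-n); r.reach(c+n*.09,q)
    r.move_straight(c-n*(back-.02),None,.2); r.move_straight(c-n*back,None,.06)
    print("down",r.get_state()["force"].round(1)); r.clamp(force); s=r.get_state(); print("grip",s["grip_width"].round(4),s["force"].round(1))
    r.move_straight(c-n*back+n*.03+[0,0,.06],None,.2)
    s=r.get_state(); print("lift",s["grip_width"].round(4),s["force"].round(2),s["wrist_torque"].round(2),s["qpos"].round(2),s["t"])
E
python3 - <<'E'
from bench import r, optics
from h import *
pick_rack(r,.6175,.2545,1.612); 
for c in ("wrist","side"): shot(optics,c,"g1"+c)
E
```

```text
down [ 0.3  0.6 -1.3]Traceback (most recent call last):
  File "<stdin>", line 3, in <module>
  File "h.py", line 55, in pick_rack
    print("down",r.get_state()["force"].round(1)); r.clamp(force); s=r.get_state(); print("grip",s["grip_width"].round(4),s["force"].round(1))
                                                                                                 ^^^^^^^^^^^^^^^^^^^^^
AttributeError: 'float' object has no attribute 'round'
```

```bash
sed -i 's/s\["grip_width"\]\.round(4)/round(s["grip_width"],4)/g' h.py; python3 - <<'E'
from bench import r, optics
from h import *
s=r.get_state(); print("grip",s["grip_width"],s["force"].round(1),s["wrist_torque"].round(2))
n=(R.from_euler("z",1.612)*R.from_euler("y",-A25)).apply([0,0,1])
r.move_straight(s["position"]+n*.03+[0,0,.06],None,.2)
s=r.get_state(); print("lift",s["grip_width"],s["force"].round(2),s["wrist_torque"].round(2),s["qpos"].round(2),s["t"])
for c in ("wrist","side"): shot(optics,c,"g1"+c)
E
```

```text
grip 0.054973613870875356 [-1.6 -2.   4.4] [-0.55  0.37  0.16]
lift 0.05473830426619543 [-0.78 -0.3  -3.26] [-0.74 -0.06  0.01] [ 0.37  0.49 -0.76  1.62 -0.11  1.04 -0.21] 6.8833
```

View pics/g1wrist.png

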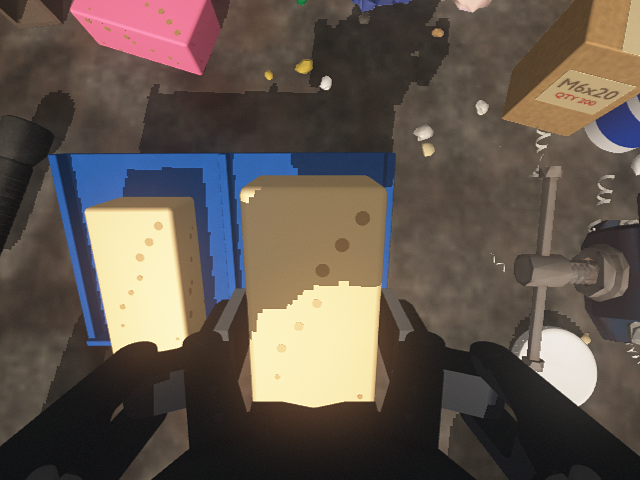

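The brick is held square between the pads. Its far top edge is at row ~190 (240–388). I use that edge for the in-hand offset, then set the brick down with a deliberate 6 mm gap and look.

```bash
cat >> h.py <<'E'
def edge_dx(r,s,uv,tz):
    """tool-frame point where pixel ray meets tool plane z=tz"""
    st=r.get_state(); q=st["tool_rot"]; Rt=R.from_quat(np.r_[q[1:],q[0]]).as_matrix()
    o=Rt.T@(s["cam_to_world"][:3,3]-st["position"]); d=Rt.T@s["cam_to_world"][:3,:3]@np.linalg.solve(s["camera_matrix"],[*uv,1])
    return o+d*(tz-o[2])/d[2]
def place(r,x,y,yaw,zbase,dx=0,back=.018,hover=.09,touch=True):
    """centre brick at x,y ; jaw across wall (yaw+90deg); dx=brick centre in tool x"""
    jaw=[-np.sin(yaw),np.cos(yaw),0]; z=zbase+.022-back
    q=best(r,[x,y,z+hover],jaw); Rt=R.from_quat(np.r_[q[1:],q[0]]); off=Rt.apply([dx,0,0])
    p=np.array([x,y,z])-off; r.reach(p+[0,0,hover],q); r.move_straight(p+[0,0,.012],None,.15)
    f0=r.get_state()["force"][2]
    for k in range(20):
        r.move_straight(p+[0,0,.009-.0015*k],None,.03); f=r.get_state()["force"][2]
        if f-f0>5: break
    print("touch z off",round(.009-.0015*k,4),"f",round(f-f0,1),r.get_state()["position"].round(4))
def letgo(r,up=.08):
    r.release(); s=r.get_state(); r.move_straight(s["position"]+[0,0,up],None,.25); print("t",r.get_state()["t"])
E
python3 - <<'E'
from bench import r, optics
from h import *
s=load("g1wrist")
for uv in ((314,190),(240,190),(388,190)): print(edge_dx(r,s,uv,-.040).round(4))
print(edge_dx(r,s,(314,177),.004).round(4))
st=r.get_state(); q=st["tool_rot"]; print(R.from_quat(np.r_[q[1:],q[0]]).as_matrix().round(2))
# reachability of place pose
y=-1.645; d=np.array([np.cos(y),np.sin(y)])
p=np.array([.5856,-.0462])+d*.118; print(p, best(r,[*p,.1],[-np.sin(y),np.cos(y),0]))
E
```

```text
[ 0.0549  0.0011 -0.04  ]
[ 0.0549 -0.0263 -0.04  ]
[ 0.0549  0.0285 -0.04  ]
[0.0547 0.0013 0.004 ]
[[-0.04  1.   -0.02]
 [ 0.91  0.04  0.42]
 [ 0.42 -0.   -0.91]]
[ 0.576852   -0.16387528] [0.         0.7328491  0.68039121 0.        ]
```

```bash
python3 - <<'E'
from bench import r, optics
from h import *
y=-1.645; d=np.array([np.cos(y),np.sin(y)]); p=np.array([.5856,-.0462])+d*.117
place(r,*p,y,.008,dx=-.0012); letgo(r,.10)
q=r.get_state()["position"]; r.move_straight([q[0]+.01,q[1]-.02,.24],None,.3)
s=shot(optics,"wrist","w4"); print(r.get_state()["t"])
E
```

```text
touch z off -0.0 f 5.1 [ 0.5773 -0.1617  0.0123]
t 11.8417
12.475
```

View pics/w4.png

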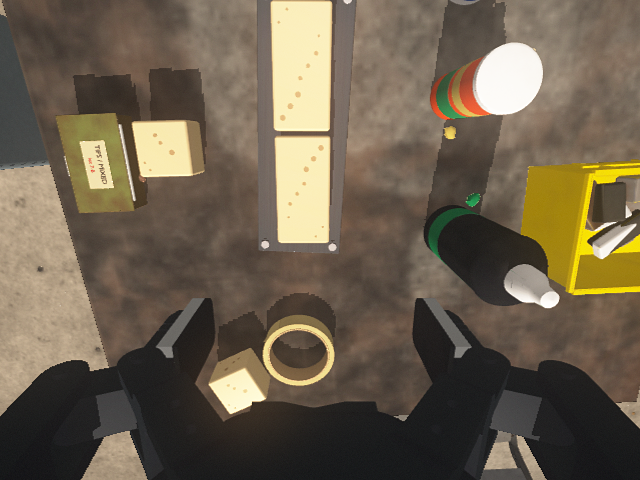

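The second brick lies flat and in line below the laid one, with the gap at rows 131–136. I measure it in a rectified plane at the top-face height.

```bash
cat >> h.py <<'E'
def rects(s,z,cx,cy,half=.16,ppm=3000,vmin=215,hmin=16,amin=.0015):
    """orthorectify plane at height z; min-area rects of bright cream top faces -> world x,y,yaw,long,short"""
    n=int(2*half*ppm); W=np.float32([[cx-half,cy-half,z],[cx+half,cy-half,z],[cx+half,cy+half,z],[cx-half,cy+half,z]])
    H=cv2.getPerspectiveTransform(proj(s,W).astype(np.float32),np.float32([[0,0],[n,0],[n,n],[0,n]]))
    im=cv2.warpPerspective(s["frame"],H,(n,n),flags=cv2.INTER_CUBIC); h=cv2.cvtColor(im,cv2.COLOR_RGB2HSV).astype(int)
    m=((h[...,2]>vmin)&(h[...,0]>=hmin)&(h[...,0]<36)&(h[...,1]<120)&(h[...,1]>10)).astype(np.uint8)
    m=cv2.morphologyEx(m,cv2.MORPH_OPEN,np.ones((5,5))); out=[]
    for c in cv2.findContours(m,cv2.RETR_EXTERNAL,cv2.CHAIN_APPROX_NONE)[0]:
        if cv2.contourArea(c)<amin*ppm**2: continue
        (u,v),(w,hh),a=cv2.minAreaRect(c); a=np.radians(a)
        if w<hh: w,hh,a=hh,w,a+np.pi/2
        out.append(np.array([cx-half+u/ppm,cy-half+v/ppm,(a+np.pi/2)%np.pi-np.pi/2,w/ppm,hh/ppm]).round(4))
    return out
E
python3 - <<'E'
from h import *
s=load("w4")
print("z52",*rects(s,.052,.58,-.1),sep="\n"); print("z44",*rects(s,.044,.5,-.3,.25),sep="\n")
print("w1",*rects(load("w1"),.052,.58,-.1),sep="\n"); print("w1",*rects(load("w1"),.044,.44,-.1,.1),sep="\n")
E
```

```text
z52
[ 0.5857 -0.0465  1.491   0.1108  0.0548]
[ 0.4432 -0.1093  1.527   0.053   0.0487]
[ 0.5775 -0.1622  1.4963  0.11    0.0548]
z44
[ 0.5832 -0.0748 -0.0758  0.0561  0.0534]
[ 0.4375 -0.1092 -0.0467  0.0543  0.0541]
[ 0.5772 -0.1634  1.4963  0.1125  0.056 ]
[ 0.5548 -0.3647 -1.5708  0.0873  0.087 ]
[ 0.4722 -0.4121  0.398   0.0541  0.0539]
w1
[ 0.5858 -0.046   1.4904  0.1103  0.0551]
[ 0.4427 -0.1073  1.5254  0.0531  0.0478]
w1
[ 0.4374 -0.109  -0.0483  0.0547  0.054 ]
```

The gap is 4.2 mm and the lateral error is 1 mm. I regrip, lift 3 mm, close the joint and recheck.

```bash
python3 - <<'E'
from bench import r, optics
from h import *
y=-1.65; d=np.array([np.cos(y),np.sin(y),0]); n=np.array([-d[1],d[0],0]); 
p=np.array([.5775,-.1622,.0123]); q=best(r,p+[0,0,.1],n)
r.reach(p+[0,0,.07],q); r.move_straight(p,None,.15); r.clamp(30); print(r.get_state()["grip_width"])
p[:2]=r.get_state()["position"][:2]; t=np.array([.5857,-.0463,0])+d*.1128; 
sh=t[:2]-[.5775,-.1622]; print("shift",sh)
r.move_straight(p+[0,0,.003],None,.05); g=p+[*sh,0]; r.move_straight(g+[0,0,.003],None,.03); print(r.get_state()["force"]); r.move_straight(g,None,.03)
print(r.get_state()["force"],r.get_state()["position"]); letgo(r,.1)
r.move_straight([.587,-.18,.24],None,.3)
s=shot(optics,"wrist","w5"); print(*rects(s,.052,.58,-.1),sep="\n")
E
```

```text
0.05559764724281511
shift [-0.00072484  0.00345362]
[ 0.05011141 -0.25531655 -2.19644855]
[-4.44484773  1.55644727  9.88279096] [ 0.57783367 -0.15893789  0.01335597]
t 15.9
[ 0.5858 -0.0466  1.4896  0.1104  0.0547]
[ 0.4431 -0.1093  1.5254  0.0529  0.0486]
[ 0.5783 -0.1585  1.4936  0.1096  0.0548]
```

The joint is now closed: pitch 112.1 mm, lateral 1.6 mm, laid brick unmoved. Next, the second full brick.

```bash
python3 - <<'E'
from bench import r, optics
from h import *
pick_rack(r,.501,.2485,1.617)
s=shot(optics,"wrist","g2"); c=s["frame"][140:330,200:430,::-1]; cv2.imwrite("pics/g2c.png",cv2.resize(c,None,fx=3,fy=3))
E
```

```text
down [-0.8  0.1  0.4]
grip 0.0552 [-1.9 -2.8  5.8]
lift 0.0551 [-0.96 -0.11 -3.37] [-0.72 -0.01 -0.03] [ 0.53  0.26 -0.86  1.9  -0.27  0.98 -0.12] 20.0583
```

View pics/g2c.png

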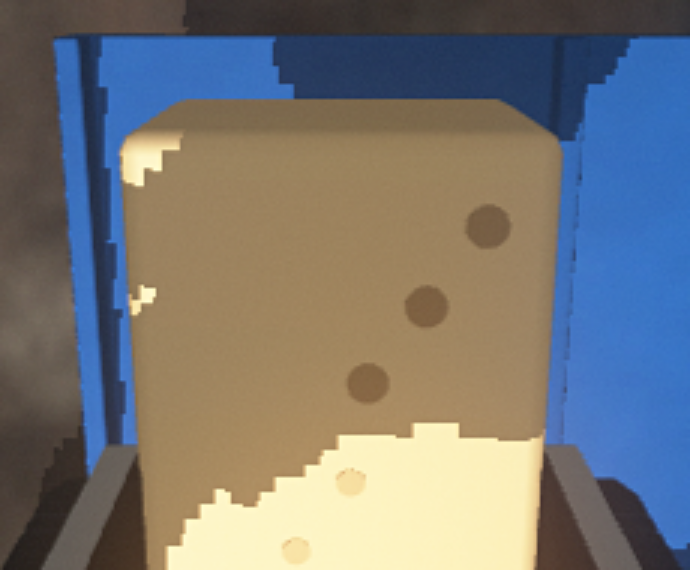

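The crop shows brick 2 held square. Its far top edge is at row 184.5 and its lower edge at row 173 in full-image pixels.

```bash
python3 - <<'E'
from bench import r, optics
from h import *
s=load("g2"); e1=edge_dx(r,s,(314,184.5),-.040); e2=edge_dx(r,s,(314,173),.004); print(e1.round(4),e2.round(4))
dx=(e1[0]+e2[0])/2-.056; print("dx",dx)
place(r,.5820,-.1025,-1.650,.052,dx=dx); letgo(r,.08)
r.move_straight([.587,-.15,.28],None,.3)
s=shot(optics,"wrist","w6"); print(*rects(s,.096,.58,-.1),sep="\n"); print(*rects(s,.052,.58,-.1,amin=.0008),sep="\n");print(r.get_state()["t"])
E
```

```text
[ 0.0568  0.0009 -0.04  ] [0.0565 0.0011 0.004 ]
dx 0.0006423178388297521
touch z off -0.0 f 7.4 [ 0.5822 -0.1032  0.0567]
t 24.6917
[ 0.4577 -0.105  -0.048   0.0473  0.0471]
[ 0.5811 -0.1228  1.491   0.1503  0.0549]
[ 0.443  -0.1087  1.5232  0.053   0.0485]
[ 0.5796 -0.1286  1.4918  0.1693  0.0619]
25.4
```

View pics/w6.png

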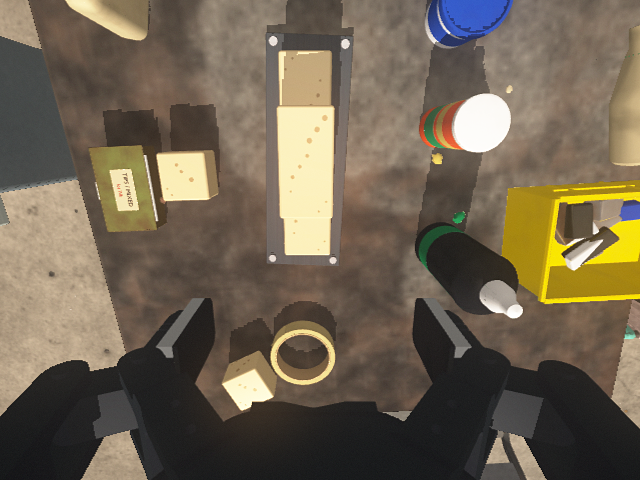

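The top brick sits across the joint, with its top face at rows 106–218 and cols 278–334. Next I get its edges from intensity profiles.

```bash
python3 - <<'E'
from h import *
s=load("w6"); f=s["frame"].astype(int)
for u in (290,300,310,322): print(u,f[100:112,u].sum(1),f[212:226,u].sum(1))
for v in (125,150,200): print(v,f[v,270:288,2],f[v,324:342,2])
for u in (290,306,322): print("far",onplane(s,(u,105.5),.096).round(4),"near",onplane(s,(u,218),.096).round(4))
E
```

```text
290 [496 492 499 493 499 434 537 645 689 689 685 687] [679 676 678 682 682 709 674 683 683 679 680 679 683 681]
300 [499 498 496 497 499 430 534 649 686 687 688 685] [680 677 677 680 681 705 692 680 681 684 684 680 681 684]
310 [497 490 497 496 382 425 542 648 689 687 687 686] [681 680 680 678 678 706 691 683 681 682 683 682 680 681]
322 [494 490 494 497 498 427 534 649 688 687 686 687] [678 679 680 679 678 706 691 682 681 683 683 680 681 680]
125 [103 104 103 102 105 104 103 120 172 187 195 193 191 192 192 192 192 193] [193 193 195 193 194 193 194 193 174 149  79  71  74  71  78 107 104 103]
150 [102 104 101 103 104 105 104 109 151 180 191 194 190 192 192 191 192 192] [191 192 190 190 191 193 192 187 166 135  70  82 111 105 107 103 104 106]
200 [ 99  97  99 104 102 106 101 101  96 117 178 183 190 187 187 189 187 188] [190 187 180 191 188 191 187 169 143  98 109 105 103 102 102 104 105 105]
far [ 0.5726 -0.0464  0.096 ] near [ 0.5618 -0.1561  0.096 ]
far [ 0.5879 -0.0476  0.096 ] near [ 0.5785 -0.1574  0.096 ]
far [ 0.6031 -0.0488  0.096 ] near [ 0.5953 -0.1588  0.096 ]
```

Top brick centre is (.583, −.1025), as wanted. Next, half brick 1 to the laid-brick end, first with a 3 mm safety gap.

```bash
cat >> h.py <<'E'
def pick_table(r,x,y,yaw,back=.018,force=40):
    jaw=[-np.sin(yaw),np.cos(yaw),0]; p=np.array([x,y,.022-back]); q=best(r,p+[0,0,.1],jaw)
    r.reach(p+[0,0,.1],q); r.move_straight(p+[0,0,.02],None,.2); r.move_straight(p,None,.06); r.clamp(force)
    s=r.get_state(); print("grip",round(s["grip_width"],4),s["force"].round(1)); r.move_straight(p+[0,0,.16],None,.25)
    s=r.get_state(); print("lift",round(s["grip_width"],4),s["force"].round(2),s["t"])
E
python3 - <<'E'
from bench import r, optics
from h import *
Y=-1.65; d=np.array([np.cos(Y),np.sin(Y)]); c=np.array([.5825,-.1025])
pick_table(r,.4374,-.1091,-.047)
place(r,*(c-d*.087),Y,.052); letgo(r,.08)
r.move_straight([.584,-.09,.28],None,.3)
s=shot(optics,"wrist","w7"); print(*rects(s,.096,.58,-.06,.15),sep="\n"); print(r.get_state()["t"])
f=s["frame"][:,:,::-1]; cv2.imwrite("pics/w7c.png",cv2.resize(f[30:240,220:400],None,fx=2.8,fy=2.8,interpolation=cv2.INTER_CUBIC))
E
```

```text
grip 0.0553 [-1.9  1.2  5.2]
lift 0.0552 [ 0.08  0.37 -1.29] 28.9333
touch z off -0.0 f 5.7 [ 0.5896 -0.0158  0.0566]
t 33.3167
[ 0.5898 -0.018  -0.0788  0.0548  0.0545]
[ 0.5813 -0.1195  1.4904  0.1438  0.055 ]
34.0583
```

View pics/w7c.png

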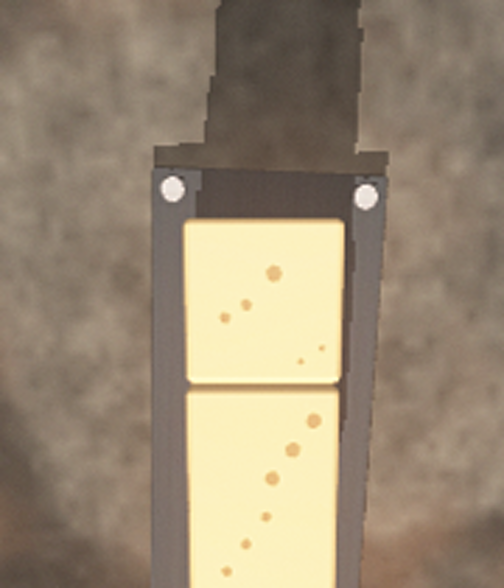

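Half 1 is flush and square. The pitch to the top brick is 84.8 mm, so the gap is about 0.8 mm. The visible line also includes both edge bevels. Next, half brick 2, with a near look before the grasp.

```bash
python3 - <<'E'
from bench import r, optics
from h import *
Y=-1.65; d=np.array([np.cos(Y),np.sin(Y)]); n=[-d[1],d[0],0]; c=np.array([.5825,-.1025])
p=[.48,-.49,.2]; r.reach(p,best(r,p,n)); s=shot(optics,"wrist","w8"); R8=rects(s,.044,.47,-.41,.08); print(R8)
h=min(R8,key=lambda t:np.hypot(t[0]-.472,t[1]+.412)); yaw=(h[2]+np.pi/4)%(np.pi/2)-np.pi/4; print(h,yaw)
assert np.hypot(h[0]-.472,h[1]+.412)<.008 and .3<yaw<.5
pick_table(r,h[0],h[1],yaw)
place(r,*(c+d*.0872),Y,.052); letgo(r,.08)
r.move_straight([.584,-.19,.28],None,.3)
s=shot(optics,"wrist","w9"); print(*rects(s,.096,.58,-.1,.15,amin=.001),sep="\n"); print(r.get_state()["t"])
f=s["frame"][:,:,::-1]; cv2.imwrite("pics/w9c.png",cv2.resize(f[0:240,200:400],None,fx=2.4,fy=2.4,interpolation=cv2.INTER_CUBIC))
E
```

```text
[array([ 0.4718, -0.4127,  0.3985,  0.0541,  0.0541])]
[ 0.4718 -0.4127  0.3985  0.0541  0.0541] 0.3985000000000001
grip 0.0549 [ 0.1 -0.2  4.2]
lift 0.055 [-0.45 -0.2  -2.39] 38.9333
touch z off -0.0 f 5.6 [ 0.5759 -0.1895  0.0566]
t 43.2083
[ 0.5891 -0.0235 -0.0788  0.055   0.0457]
[ 0.5826 -0.1029  1.4914  0.1103  0.0549]
[ 0.5762 -0.1899 -0.0788  0.0547  0.0535]
43.8917
```

View pics/w9c.png

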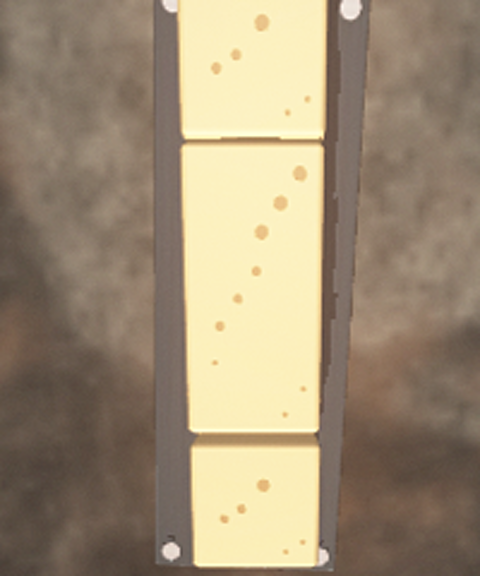

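Half 2 is in line with a 3.2 mm gap, so I shift it 2.5 mm toward the top brick.

```bash
python3 - <<'E'
from bench import r, optics
from h import *
y=-1.65; d=np.array([np.cos(y),np.sin(y),0]); n=np.array([-d[1],d[0],0])
p=np.array([.5762,-.1899,.0565]); q=best(r,p+[0,0,.1],n)
r.reach(p+[0,0,.07],q); r.move_straight(p,None,.15); r.clamp(30); print(r.get_state()["grip_width"])
p[:2]=r.get_state()["position"][:2]
r.move_straight(p+[0,0,.003],None,.05); g=p-d*.0025; r.move_straight(g+[0,0,.003],None,.03); print(r.get_state()["force"]); r.move_straight(g,None,.03)
print(r.get_state()["force"]); letgo(r,.1)
r.move_straight([.584,-.17,.30],None,.3)
s=shot(optics,"wrist","w10"); print(*rects(s,.096,.58,-.1,.16,amin=.001),sep="\n")
r.move_straight([.5,-.3,.32],None,.3); b=shot(optics,"side","side1"); a=shot(optics,"scene","scene1"); print(r.get_state()["t"])
i=cv2.resize(s["frame"][0:260,120:520,::-1],(600,390),interpolation=cv2.INTER_CUBIC)
j=cv2.resize(b["frame"][200:400,200:460,::-1],(270,208)); k=cv2.resize(a["frame"][130:340,220:470,::-1],(270,208))
jj=cv2.resize(b["frame"][240:340,270:370,::-1],(208,208),interpolation=cv2.INTER_CUBIC)
o=np.zeros((600,780,3),np.uint8); o[:390,:600]=i; o[391:599,:270]=j; o[391:599,270:540]=k; o[391:599,545:753]=jj; cv2.imwrite("pics/fin.png",o)
E
```

```text
0.05540547257455435
[-0.52236512  0.22689725 -1.46460614]
[-4.15766764  1.75252981 10.44342701]
t 47.275
[ 0.5895 -0.0183 -0.0788  0.0551  0.0548]
[ 0.5827 -0.1029  1.4912  0.1104  0.0549]
[ 0.578  -0.1875 -0.0784  0.0549  0.0537]
48.725
```

View pics/fin.png

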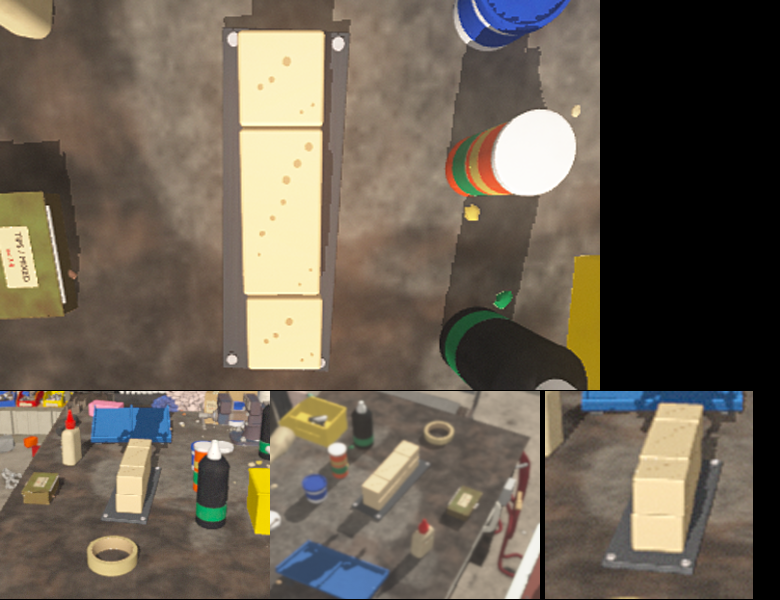

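Top half is seated: pitches to the top brick are 84.8 and 84.7 mm (gaps under 1 mm), lateral steps are up to about 2 mm, and everything is flat. The neighbouring things stand where they were. I'm handing the job in.

```bash
python3 - <<'E'
from bench import r
r.job_done(); print(r.get_state()["t"])
E
```

```text
the job is handed in; nothing more can be done
the job is handed in; nothing more can be done
```

The heat shield is finished and handed in at about 49 s of the 72 s. The order was as asked: one full brick butted to the laid brick, the second centred on top across the joint, then a half brick at each end.

My last wrist-camera checks showed:

| Check | Result |
|---|---|
| Bottom joint | about 0.1 mm; laid brick unmoved |
| Top joints | about 0.7 and 0.8–1.2 mm |
| Ends flush | within about 1 mm on both ends |
| Yaw agreement | all bricks within about 0.01 rad |
| In line | lateral steps up to about 2 mm |

- **Not perfect:** after its final shift, half brick 2 sits about 2 mm sideways of the top brick. The lower brick I placed is about 1.6 mm off the laid brick's line. I left both, judging them within a few millimetres.
- **Disagreement:** fitting outlines put the rack bricks about 15 mm too low. I used the height that follows from the rack's stated dimensions, and both grasps went cleanly.
- **Other things on the table:** the tin, tape roll, bottles and tubs looked undisturbed in the last pictures. I checked that by eye, not by measuring.

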